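Index the soldering turntable to its next slot

ROBOT

A 7-joint arm with a two-finger parallel gripper is mounted at the origin on the work surface. World frame = base frame: x ahead of the robot, y to its left, z up, the work surface at z = 0. Lengths are in mm, angles in rad, forces in N, time in s.
With the tool pointing down it reaches from about 425 to 875 mm from the base axis. Payload 9.9 kg.
Tool frame: the origin (TCP) lies midway between the tips of the shut fingers; the grasp point (between the pads) lies 19 mm behind it (robot.grip_depth is the distance from the TCP to the grasp point, in mm); z points along the fingers, y is the line along which they close (so a half turn about z gives the same grasp; the last joint's range is limited). The gripper opens to 85 mm and grips with 20 to 120 N. Pads are 22 mm wide; open, the fingers measure 114 mm over their backs; the gripper's body (76 mm by 85 mm) begins 54 mm behind the grasp point. The pads swing forward as they close: fully open they stand 13 mm farther back than shut.
Start: joints at [1.146, 0.576, 0.025, 1.437, -0.015, 1.129, -0.057], TCP at [225.617, -636.181, 231.289] pointing down, gripper open.
Joint ranges: [-2.76, 2.76], [-0.34, 2.15], [-1.52, 1.57], [0.19, 2.46], [-1.09, 4.23], [0.17, 1.99], [-2.82, 2.82]. Speed limits (rad/s): [2.22, 2.22, 3.01, 3.01, 3.14, 3.14, 3.14].

INTERFACE

Orientations are given as a unit quaternion [w, x, y, z].
In Python, from bench import robot, fingers, kinematics, vision, get_clock, get_joint_positions, get_joint_velocities, get_joint_torque, get_position, get_eef_rot, get_force, get_wrist_torque, get_finger_gap, get_gripper_force gives the robot as it stands. Calls block until the motion is done:
- robot.move_pose(position, orientation): joint-space move of the TCP to a pose.
- robot.move_straight(position, rate=150, ori=None, force_limit=None): straight line of the TCP; ori=None keeps the orientation; rate is the mean speed in mm/s. With force_limit (N) it stops when the force on the tool has changed by that much, and returns True; else False.
- robot.goto_joints(angles): joint-space move.
- fingers.gripper_open() and fingers.grab(): open the fingers fully, or close them until they stop; the grip force is fixed at half the most.
- robot.hold(seconds).
- kinematics.inverse_kinematics(position, orientation): joint angles nearest the present ones, or None.
- vision.get_image(name): name is "scene" or "top" or "wrist"; returns a dict with "color" (480x640x3 uint8, blue, green, red), "camera_matrix" (3x3 intrinsics, pixels), "k1" (the pictures are not rectified: a ray, as slopes to the right and down, at radius r is drawn at 1 + k1 r^2 times it, then the intrinsics apply), "world_from_camera" (4x4, takes a point from camera to world coordinates). Camera axes: x right, y down, z forward; pixel columns grow to the right and rows downward; lengths in mm; the calibration is good to about 2 mm. A picture is of the moment at which its call begins. There is no depth.
A pose or a line that the arm cannot do raises robot.Unreachable and nothing moves.
- robot.sign_off(): hands the job in; it is judged then, once.
Readings, each from a call of its own:
- get_clock(): time.
- get_joint_positions(): joint angles.
- get_joint_velocities(): joint speeds.
- get_joint_torque(): joint torques, N m.
- get_position(): TCP position.
- get_eef_rot(): TCP orientation.
- get_force(): force on the tool from outside, world axes, zero at the start.
- get_wrist_torque(): the same for the moment, N m.
- get_finger_gap(): finger opening in mm.
- get_gripper_force(): force on a finger pad.
Only numpy, scipy, OpenCV 4.12 (cv2) and the standard library are available. Lean on these libraries where they do the work, as an engineer would, in place of code of your own. Each camera call takes 0.05 s, during which the arm holds its last target. There are 200 camera calls.

TASK

With a fingertip, press the red indexing plunger in to free the soldering turntable, turn it counterclockwise (seen from above) to the very next slot of the ring, no further, then let the plunger spring all the way back up so that its red tooth locks the table there, and move clear. The glass panel, the amber jar and the solder spool ride along where they stand on the turntable and must not be touched, and everything else on the bench stays where it is.

Things in the scene. Friction and masses are not known exactly. Their poses are not given: they have to be found in the camera images.
- index_base: fixed round grey base of the turntable, 304 mm in diameter, rim 31 mm high, bolted down at a place and yaw that differ from run to run. Its origin lies on the vertical turning axis, at the bench surface. It carries an aluminium index ring (inner radius 118 mm, 22 to 30 mm above the bench) with six slots 13 mm wide, 60 degrees apart.
- turntable (a joint): angle (rad) of the plywood turntable (radius 118 mm, top 38 mm above the bench): 0 at the start slot, growing counterclockwise seen from above; next slot at 1.047. With the plunger in, about 2 N at the plunger turns it; it stays where it is left. Locked, it has about 0.01 rad of play.
- plunger (a joint): how far (m) the spring plunger is pressed down: 0 up (3 N starts it), 0.015 fully in (7 N). From 0.010 on its tooth is below the ring and the table can turn. Let go between slots, it rises only to about 0.009; at a slot it springs up to 0 and locks, its round tooth pulling the last 2 mm into line.
- plunger_top (a point): centre of the plunger's flat red round head, 50 mm in diameter, which rides on the turntable 83 mm from the axis; 57 mm above the bench when up, 42 mm when fully in. Its red tooth, 10 mm thick, reaches outward into the ring's slot and goes down with it.
- collar_rim (a point): centre of the rim of the upright blue collar round the plunger's head, fixed to the turntable: inner diameter 54 mm, outer 62 mm, rim 58 mm above the bench. Closed fingers fit inside and can push its wall sideways.
- panel: hexagonal stained-glass panel with a round copper centre, 86 mm across, 5 mm thick, lying loose on the middle of the turntable; origin at the centre of its underside
- jar: small amber jar with white cap, 30 mm in diameter, 42 mm high, standing loose on the turntable; origin at the centre of its underside
- spool: small solder spool with blue flanges, 40 mm in diameter, 26 mm high, standing loose on the turntable; origin at the centre of its underside
- panel_spot (a point): point of the turntable's top face, turning with it, where the panel belongs (start within 9 mm)
- jar_spot (a point): point of the turntable's top face, turning with it, where the jar belongs (start within 9 mm)
- spool_spot (a point): point of the turntable's top face, turning with it, where the spool belongs (start within 9 mm)
- brush: flux brush with wooden handle, 170 mm long, lying flat; stays where it is on the bench
- scraper: scraping tool with blue handle, 180 mm long, lying flat; stays where it is on the bench
- foil_roll: flat ring of copper foil, 72 mm across, 10 mm high; stays where it is on the bench
- glass_tile: loose green glass tile, 90 x 60 x 5 mm; stays where it is on the bench
There are look-alikes about, which are no part of the job. There is more than one size of the spool; the one meant has the size given above.

How it is judged:
By the outcome, as a careful person would: the job done as asked, in the order asked, and still so for the second after the job is handed in, with the robot touching nothing.
It also fails if it takes over 40 s, if anything falls off the work surface, if the arm or the gripper's body presses on something with over 40 N, if the wrist force passes 120 N, or if a joint passes its speed limit or range.

## Working session

There is one attempt and no reset: what is moved stays moved. The work goes in short steps, each a Python script; the robot and the scene stay as the last script left them, time stands still between calls to the robot, and variables do not carry over. Pictures are saved under pics/ and viewed, at most 10 in all, crops included, and the job is handed in when it is done.

```bash
mkdir -p pics; ls; cat > h.py <<'E'
import numpy as np, cv2
from bench import *
def ray(im,u,v):
    K=np.array(im["camera_matrix"]);k=im["k1"];T=np.array(im["world_from_camera"])
    d=np.array([(u-K[0,2])/K[0,0],(v-K[1,2])/K[1,1]]);s=d.copy()
    for _ in range(20): s=d/(1+k*(s@s))
    return T[:3,3],T[:3,:3]@np.array([s[0],s[1],1])
def onz(im,u,v,z):
    o,d=ray(im,u,v); return o+d*(z-o[2])/d[2]
E
python3 - <<'E'
from h import *
for n in("top","scene"):
    im=vision.get_image(n); cv2.imwrite(f"pics/{n}0.png",im["color"]); print(n,np.round(im["world_from_camera"],2).tolist(),im["k1"],np.array(im["camera_matrix"]).tolist())
print(get_clock(),get_eef_rot(),get_finger_gap())
E
```

```text
pics
top [[-0.03, -0.99, 0.15, 378.5], [-1.0, 0.03, 0.0, 12.24], [-0.01, -0.15, -0.99, 1018.85], [0.0, 0.0, 0.0, 1.0]] 0.04418249247039995 [[488.60915007564284, 0.0, 323.18786235203066], [0.0, 488.60915007564284, 241.8145482295371], [0.0, 0.0, 1.0]]
scene [[0.47, 0.52, -0.71, 1353.7], [0.88, -0.27, 0.39, -442.25], [0.01, -0.81, -0.59, 729.84], [0.0, 0.0, 0.0, 1.0]] -0.03868271793473033 [[583.9876404283268, 0.0, 315.08086464284696], [0.0, 583.9876404283268, 239.37408270212373], [0.0, 0.0, 1.0]]
0.1 [-7.40223576e-04  9.85512139e-01  1.69603209e-01 -1.68233129e-04] 85.24639441534501
```

View pics/top0.png

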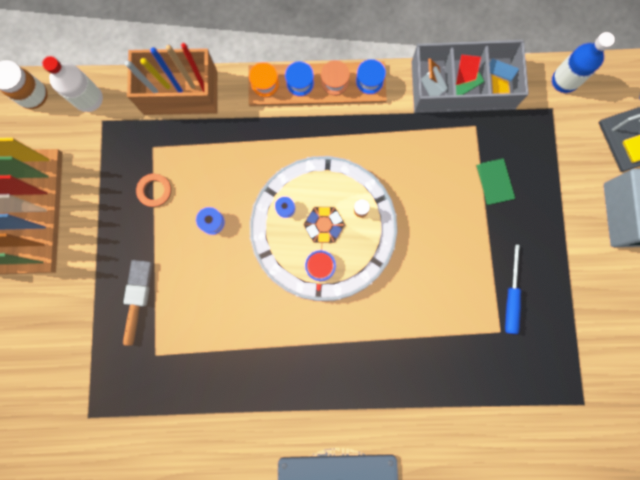

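View pics/scene0.png

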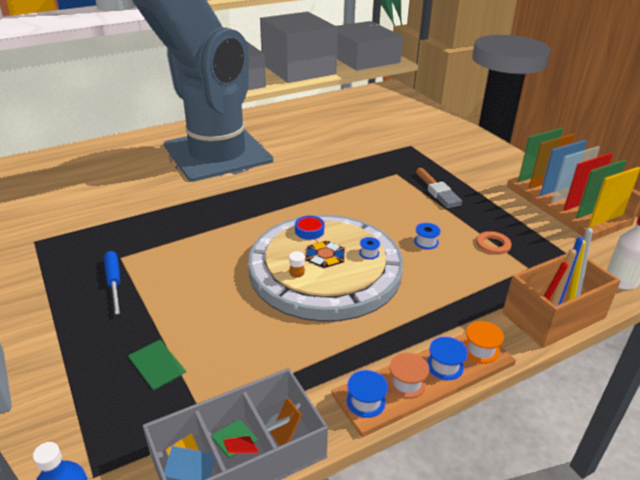

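Candidates for the red plunger in the top view: the red head in the blue collar (320,265), the red card in the tray (470,70), the red pen (193,65) and the red bottle cap (52,64). The first is the only one on the turntable with a tooth, at (318,290). On-table items: spool (285,207), jar (362,207) and panel (324,224). The larger spool (210,220) is a look-alike. Counterclockwise, the next slot is the one at (381,262).

```bash
cat > m.py <<'E'
from h import *
def cen(m): 
    M=cv2.moments(m.astype(np.uint8),True); return M["m10"]/M["m00"],M["m01"]/M["m00"]
def red(c): 
    h=cv2.cvtColor(c,cv2.COLOR_BGR2HSV); return ((h[...,0]<6)|(h[...,0]>174))&(h[...,1]>150)&(h[...,2]>80)
def comps(m,a):
    n,l,s,ce=cv2.connectedComponentsWithStats(m.astype(np.uint8)); return [(s[i,4],ce[i],s[i]) for i in range(1,n) if s[i,4]>a]
E
python3 - <<'E'
from m import *
for n in("top","scene"):
    im=vision.get_image(n);c=im["color"]
    for a,ce,s in comps(red(c),15): print(n,a,ce.round(1),"z57",onz(im,*ce,57).round(1),"z30",onz(im,*ce,30).round(1))
    if n=="top":
        h=cv2.cvtColor(c,cv2.COLOR_BGR2HSV)
        m=((h[...,1]<70)&(h[...,2]>90)).astype(np.uint8); m[:140]=0;m[320:]=0;m[:,:235]=0;m[:,415:]=0
        k=max(cv2.findContours(cv2.morphologyEx(m,cv2.MORPH_CLOSE,np.ones((7,7))),0,1)[0],key=cv2.contourArea)
        p=np.array([onz(im,*q[0],30)[:2] for q in cv2.convexHull(k)])
        A=np.c_[2*p,np.ones(len(p))];x=np.linalg.lstsq(A,(p**2).sum(1),rcond=None)[0]
        print("circle",x[:2],np.sqrt(x[2]+x[0]**2+x[1]**2))
        for q in[(327,163),(272,190),(267,261),(318,290),(381,262),(379,196)]: print(onz(im,*q,28).round(1))
        cv2.imwrite("pics/crop1.png",cv2.resize(c[150:310,230:420],None,fx=3.5,fy=3.5,interpolation=2))
E
```

```text
top 210 [192.2  64. ] z57 [914.1 277.9  57. ] z30 [929.2 285.4  30. ]
top 492 [467.7  68. ] z57 [ 887.8 -297.8   57. ] z30 [ 902.1 -306.5   30. ]
top 206 [51.2 64.4] z57 [917.9 568.4  57. ] z30 [933.  584.1  30. ]
top 508 [ 15.7 186.2] z57 [658.9 625.4  57. ] z30 [666.8 642.6  30. ]
top 433 [319.8 264.9] z57 [483.2  21.3  57. ] z30 [486.2  21.6  30. ]
circle [565.75011256  13.13989416] 152.30412017170605
[701.3   1.   28. ]
[646.1 117.4  28. ]
[497.4 129.2  28. ]
[435.6  26.7  28. ]
[ 488.9 -103.1   28. ]
[ 627.  -105.1   28. ]
scene 873 [583.6 178.6] z57 [613.8 683.6  57. ] z30 [584.1 728.7  30. ]
scene 18 [638.6 219.8] z57 [790.9 649.4  57. ] z30 [768.3 693.2  30. ]
scene 216 [309.4 223.7] z57 [485.1  23.   57. ] z30 [450.2  41.6  30. ]
scene 267 [555.8 280. ] z57 [851.1 336.8  57. ] z30 [830.9 368.1  30. ]
scene 431 [240.3 445.2] z57 [ 902.6 -301.6   57. ] z30 [ 884.5 -296.    30. ]
```

View pics/crop1.png

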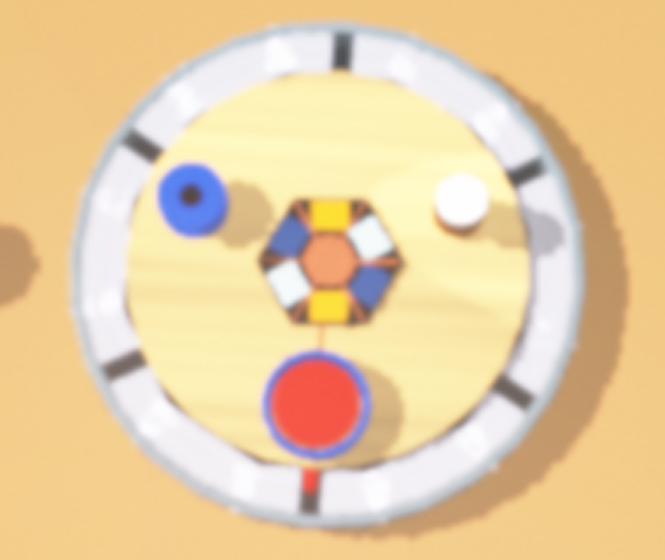

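The crop confirms the red head in the blue collar, with its tooth in the lower slot. The base circle fit gives R = 152.3 and the plunger sits 83.0 mm from the axis, which agrees with the data. Next I go above it and press.

```bash
cat > a.py <<'E'
from m import *
C=np.array([565.8,13.1]); A0=np.arctan2(8.2,-82.6); Q=np.array([0,1,0,0.])
def P(a,z,r=83): return [C[0]+r*np.cos(A0+a),C[1]+r*np.sin(A0+a),z]
E
python3 - <<'E'
from a import *
fingers.grab(); robot.move_pose(P(0,170),Q); print(get_clock(),get_position(),get_force(),get_finger_gap())
im=vision.get_image("wrist");c=im["color"];cv2.imwrite("pics/w1.png",c)
for a,ce,s in comps(red(c),100): print(a,ce,s,onz(im,*ce,57))
robot.move_straight(P(0,64),100)
print(get_clock(),robot.move_straight(P(0,43.5),40,force_limit=25),get_position(),get_force())
E
```

```text
3.4833 [483.43979468  20.5588844  170.01552871] [ 0.42094337 -0.5697302  -0.56092689] 0.08939479648100167
3092 [317.08117723 232.87031048] [ 286  202   64   62 3092] [484.61256787  23.44970857  57.        ]
4.7417 False [483.82742599  21.3431155   43.54790641] [ 1.89894079 -0.06124339  3.96544145]
```

View pics/w1.png

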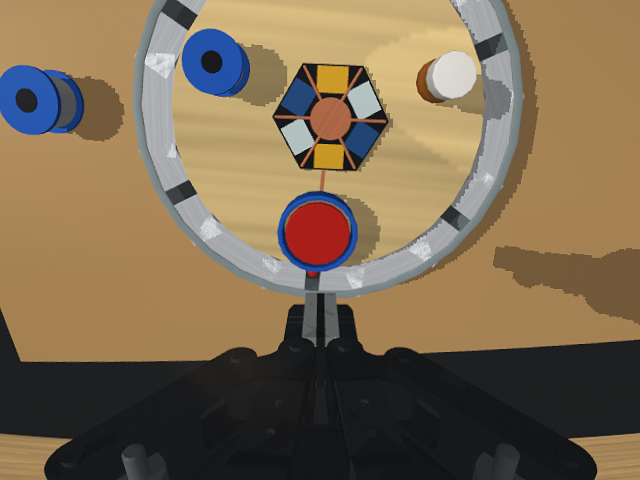

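The wrist view shows the head at (317,233) with nothing in the way, about 2 mm from the first measurement. The fingers are inside the collar and pressing, so I start turning in steps.

```bash
python3 - <<'E'
from a import *
robot.move_straight(P(0,42.8),30,force_limit=25); print(get_force().round(1),get_position().round(1))
for a in np.arange(.1,.86,.1):
    hit=robot.move_straight(P(a,42.8),45,force_limit=15)
    print(round(a,2),hit,get_force().round(1),get_position().round(1))
    if hit: break
print(get_clock())
im=vision.get_image("scene");cv2.imwrite("pics/s2.png",cv2.resize(im["color"][150:350,200:460],None,fx=3,fy=3))
E
```

```text
[2.2 0.9 6.3] [483.9  21.3  43. ]
0.1 False [ 1.2 -1.3  4.7] [483.2  12.7  43. ]
0.2 False [ 0.8 -1.6  5.9] [483.5   4.4  43. ]
0.3 False [ 0.8 -1.6  4.9] [484.7  -3.8  43. ]
0.4 False [ 0.9 -0.6  5.7] [486.8 -11.8  42.9]
0.5 False [ 0.2 -0.8  5.6] [489.6 -19.6  42.9]
0.6 False [ 0.9 -1.4  7.1] [493.2 -27.1  42.9]
0.7 False [ 0.8 -2.1  6. ] [497.5 -34.1  42.9]
0.8 False [1.3 0.4 4.8] [502.5 -40.7  42.9]
8.3167
```

View pics/s2.png

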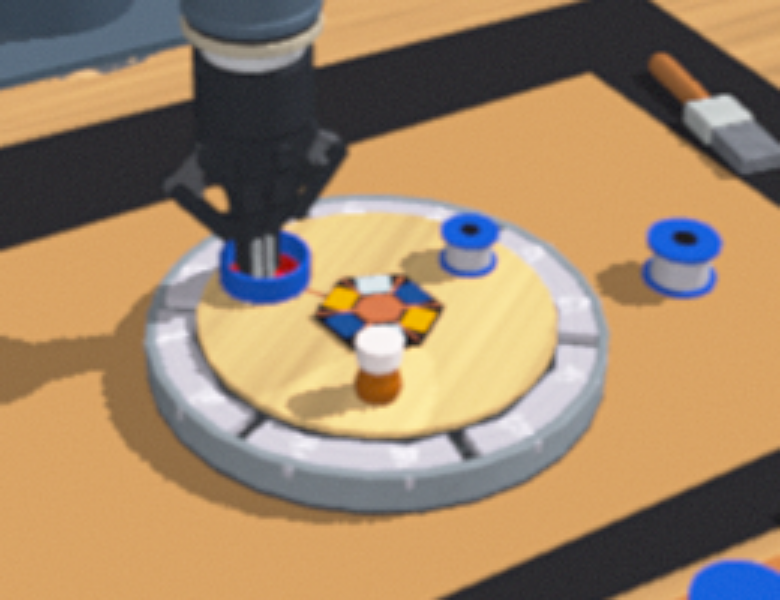

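The table is turning with the finger, and everything rides along. The collar is at crop (265,268) and the target slot at about (180,312). Now I raise the tip just above the riding head and push the wall slowly until the tooth drops into the slot.

```bash
python3 - <<'E'
from a import *
z=50.5
robot.move_straight(P(.8,z),30)
F=lambda: np.mean([get_force() for _ in range(1)],0)
print(get_force().round(1))
for a in np.arange(.84,1.30,.025):
    hit=robot.move_straight(P(a,z),15,force_limit=8)
    f=[]
    for _ in range(3): robot.hold(.02); f.append(get_force())
    f=np.mean(f,0); t=np.array([-np.sin(A0+a),np.cos(A0+a)]); ft=f[:2]@t
    print(round(a,3),hit,f.round(1),round(ft,1))
    if hit or f[2]>2.8 or ft<-7: break
print(get_clock(),get_position())
im=vision.get_image("scene");cv2.imwrite("pics/s3.png",cv2.resize(im["color"][150:350,200:460],None,fx=3,fy=3))
E
```

```text
[ 0.2  0.2 -0.4]
0.84 False [-0.3 -0.2  0.3] -0.0
0.865 False [0.2 0.3 0.1] -0.1
0.89 False [-1.4  2.   0.3] -2.4
0.915 False [-2.9  4.2  0.2] -5.0
0.94 False [-2.6  4.   3.1] -4.6
10.5667 [510.57347827 -48.61636445  50.65689146]
```

View pics/s3.png

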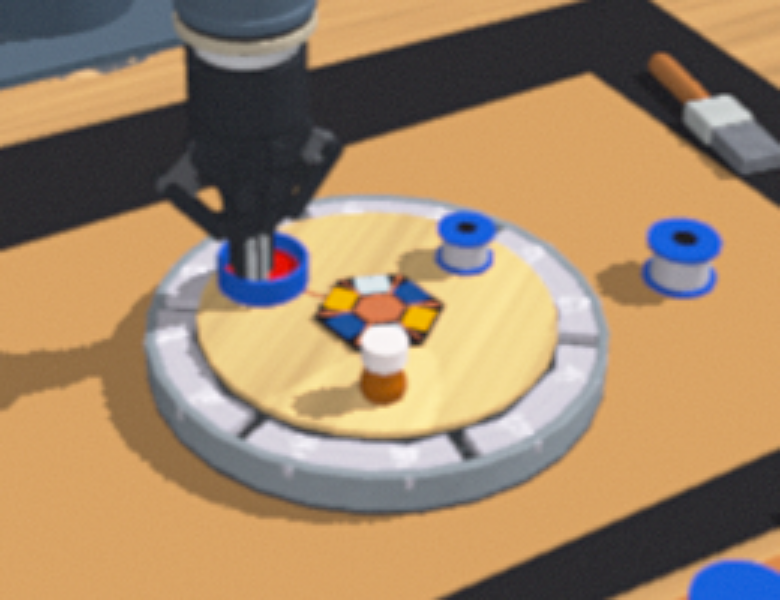

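That stop was false: the collar (262,270) is still short of the slot at about (180,312), and the finger angle is only 0.94. I continue, with the limits applied only near the expected catch.

```bash
python3 - <<'E'
from a import *
z=50.5
for a in np.arange(.965,1.30,.025):
    hit=robot.move_straight(P(a,z),15,force_limit=9)
    f=[]
    for _ in range(3): robot.hold(.02); f.append(get_force())
    f=np.mean(f,0); t=np.array([-np.sin(A0+a),np.cos(A0+a)]); ft=f[:2]@t
    print(round(a,3),hit,f.round(1),round(ft,1))
    if hit or ft<-10 or (a>1.12 and f[2]>2.5): break
print(get_clock(),get_position())
im=vision.get_image("scene");cv2.imwrite("pics/s4.png",cv2.resize(im["color"][150:350,200:460],None,fx=3,fy=3))
E
```

```text
0.965 False [-2.4  4.5  2.6] -4.8
0.99 False [-2.2  6.1  2.6] -5.5
1.015 False [-1.6  5.8  1.5] -4.8
1.04 False [-1.6  6.7  1.1] -5.3
1.065 False [-1.2  6.9  1.6] -4.9
1.09 False [-1.5  6.7  1. ] -4.9
1.115 False [-1.7  7.3  1.2] -5.3
1.14 False [-2.   7.8  1.2] -5.6
1.165 False [-1.8  6.9  1.6] -4.9
1.19 False [-0.1  2.7  2.3] -1.3
1.215 False [0.3 3.8 5.4] -1.4
14.375 [530.36406823 -61.57569153  50.93417955]
```

View pics/s4.png

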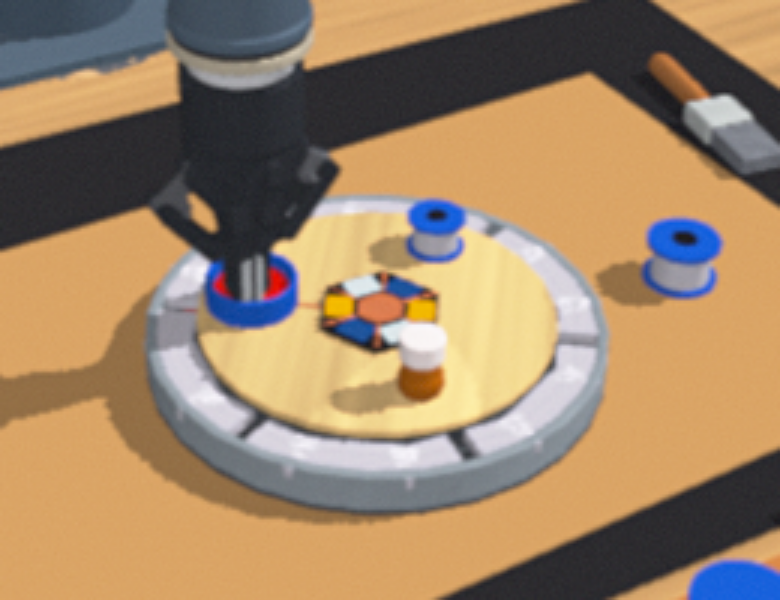

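The tooth shows red in the target slot at crop (188,310) and Fz is up, so the plunger has caught. I back off the wall while rising, then move clear.

```bash
python3 - <<'E'
from a import *
robot.move_straight(P(1.14,55),40); robot.move_straight(P(1.1,62),40); robot.move_straight(P(1.1,180),120); print(get_force().round(1))
im=vision.get_image("wrist"); cv2.imwrite("pics/w5.png",im["color"])
for a,ce,s in comps(red(im["color"]),100):
    p=onz(im,*ce,57); print(a,p,"turn",(np.arctan2(p[1]-C[1],p[0]-C[0])-A0)%(2*np.pi))
robot.move_pose([300,-450,230],Q)
im=vision.get_image("top"); c=im["color"]; cv2.imwrite("pics/t5.png",cv2.resize(c[150:310,230:420],None,fx=3.5,fy=3.5,interpolation=2))
for a,ce,s in comps(red(c),100):
    p=onz(im,*ce,57); print(a,p,"turn",(np.arctan2(p[1]-C[1],p[0]-C[0])-A0)%(2*np.pi))
print(get_clock())
E
```

```text
[-0.5 -0.8  0.9]
2871 [518.00001143 -51.56338449  57.        ] turn 1.0331843775411125
211 [914.36735879 277.97379262  57.        ] turn 3.8903444876338384
491 [ 887.7617742  -297.68444682   57.        ] turn 2.472806841025705
205 [917.91234814 568.52952968  57.        ] turn 4.246331811379497
509 [658.91347977 625.32811696  57.        ] turn 4.6604055231939405
434 [516.8421026  -53.42666839  57.        ] turn 1.0353208676394026
18.0083
```

View pics/w5.png

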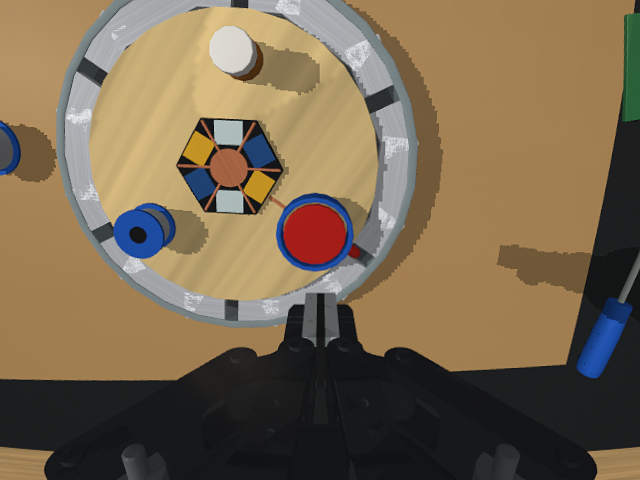

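View pics/t5.png

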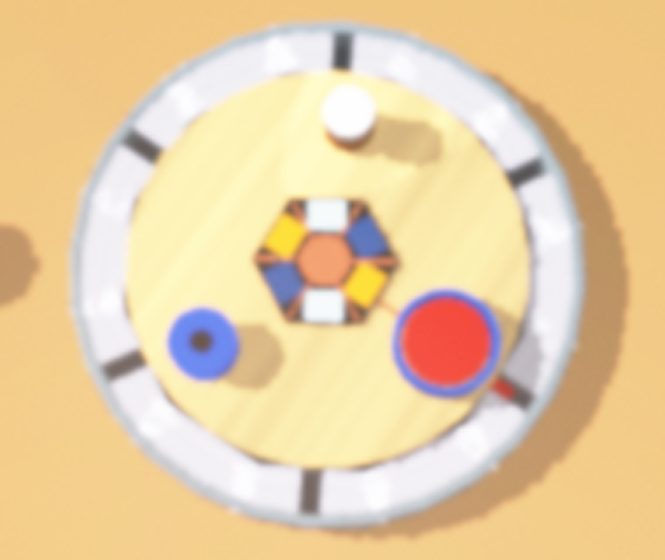

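Both views show the red tooth in the adjacent slot, the head up (same apparent size as at the start) and everything riding in place. The measured turn is 1.035 rad, which fits within measuring error and play.

```bash
python3 -c "
from h import *
print(robot.sign_off())"
```

```text
the job is handed in; nothing more can be done
None
```

The job is handed in: the turntable sits one slot counterclockwise (about 1.04 rad measured), the plunger is back up with its tooth in that slot, the panel, jar and spool rode along with nothing touching them, and the arm is clear at about 18 s of the 40 s.

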